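# Set a tamper cam at the top of its throw on the gauge

### The arm

A 6-joint arm with a two-finger parallel gripper is mounted at the origin on the work surface. World frame = base frame: x ahead of the robot, y to its left, z up, the work surface at z = 0. Lengths are in m, angles in rad, forces in N, time in s.
With the tool pointing down it reaches from about 0.35 to 0.925 m from the base axis. Payload 6.4 kg.
Tool frame: the origin (TCP) lies on the front face of the gripper's body, between the roots of the fingers; the fingertips stand 97 mm ahead of it and the grasp point (between the pads) lies 78 mm ahead of it; z points along the fingers, y is the direction in which the jaws open and shut (so a half turn about z gives the same grasp; the last joint's range is limited). The gripper opens to 94 mm and grips with 3 to 60 N. Pads are 16 mm wide; open, the fingers measure 119 mm over their backs; the gripper's body (75 mm by 177 mm) begins 78 mm behind the grasp point.
Start: joints at [-1.425, 0.245, 1.558, -0, 1.339, -0.174], TCP at [0.204, -0.617, 0.303] pointing down, gripper open.
Joint ranges: [-3.13, 3.13], [-1.02, 2.26], [0.13, 2.54], [-0.95, 4.09], [0.21, 2.88], [-2.74, 2.74]. Speed limits (rad/s): [2.57, 2.57, 3.14, 3.14, 3.14, 3.14].

### API

Orientations are given as a unit quaternion [w, x, y, z].
In Python, from station import read_state, capture, sign_off gives the robot as it stands.
- The arm moves only by the tool arm_command, never from a script. Its argument "moves" is a list of rows, each a list of 7 numbers: the turn, a rotation vector about the tool's x, y, z in degrees, then the shift along the tool's x, y, z in m, then the opening, from -1 (shut) to 1 (fully open). A call has 1 to 20 rows; each row shifts and turns the commanded pose from where the row before left it, along the tool's axes as they then stand; what a row does not reach is not made up. A row lasts 1/12 s, in which the tool goes at most 41.7 mm and 7.16 degrees, less where a joint would pass 70% of its speed; a pose out of reach is approached as far as the arm can. A call is refused whole if a number of a shift passes 0.0417 or a number of a turn 7.16, either way. A call with a gripper value outside its range is refused whole. The fingers move at their own pace and stop on an object; "grip_force" is the grip in N (left out, the last holds). Time passes only in rows, so rows that do not move let the fingers close. It gives the time, the measured TCP pose, the force and the opening at its end, in the units of the state.
- read_state(): the state, without advancing time (a new reading comes with each control period).
- capture(name): name is "scene" or "top"; returns a dict with "frame" (400x640x3 uint8, red, green, blue), "intrinsics" (3x3 intrinsics, pixels), "pose" (4x4, takes a point from camera to world coordinates). Camera axes: x right, y up, looking along -z (the intrinsics and any distortion apply to the point x, -y, -z); pixel columns grow to the right and rows downward; lengths in m; the calibration is good to about 2 mm. A picture is of the moment at which its call begins. There is no depth.
- sign_off(): hands the job in, once; it reports no verdict.
The state is a dict: "time": time; "qpos": joint angles; "dq": joint speeds; "effort": joint torques, N m; "position": TCP position; "tool_rot": TCP orientation; "ft_force": force on the tool from outside, world axes, zero at the start; "ft_torque": the same for the moment, N m; "opening": opening from 0.0 (shut) to 1.0 (fully open).
Only numpy, scipy, OpenCV 4.12 (cv2) and the standard library are available. Lean on these libraries where they do the work, as an engineer would, in place of code of your own. Each camera call takes 0.05 s, during which the arm holds its last target.

### The job

Take the automatic tamper's cam spindle (the one with the wide coned cam and the square head) out of the wooden stand and set it gently fully home in the bore of the gauge fixture, its cam riding against the gauge's sprung plunger. Turn it there to the gauge's lowest reading and then on to its highest reading, and leave it at the highest, upright, fully home and let go. Keep off the gauge itself, and leave the other spindle and the rest of the counter as they are.

Things in the scene. Friction and masses are not known exactly. Their poses are not given: they have to be found in the camera images.
- cam_spindle: Steel cam spindle, 0.55 kg, standing upright, 112 mm tall. Origin: centre of its lower end, z up along its axis. From below: shaft of 20 mm diameter, 38 mm long, with a tapered foot; a collar of 34 mm diameter 38 to 42 mm up, on which it sits in the stand and in the fixture; the cam 42 to 74 mm up; the square head 74 to 112 mm up.
- cam_level (a point): Point on the spindle's axis at mid-rim of the cam, 68 mm above its lower end. The cam is clamped fast: a cone widening upward from 32 to 60 mm diameter (42 to 62 mm up), then a round rim of 60 mm diameter (62 to 74 mm up). It is set 4.5 mm off the axis, to a side that differs every time and is not told by any pose here: only the gauge tells.
- head (a point): Centre of the top of the cam spindle's square head, 112 mm above its lower end. The head is 26 by 26 mm and 38 mm tall, its faces square to the spindle body's x and y axes; grip it here from above to lift and turn. The cam's rim begins 38 mm below this point.
- fixture: Gauge fixture, fixed on the counter: base plate 230 by 90 by 8 mm (60 mm behind to 170 mm before the origin along x) with an aluminium block 66 by 66 mm, top 46 mm above the counter. Origin on the counter under the bore's axis, z up, x from the bore towards the gauge. Fully home, the cam spindle's collar rests on the block, its origin 8 mm above this origin.
- bore (a point): Centre of the mouth of the bore, at the top of the block. The bore is upright, 21 mm in diameter, with a 3 mm chamfer at the mouth, deeper than the shaft is long.
- dial (a point): Centre of the dial face, 122 mm from the bore's axis along the fixture's x, 90 mm above the counter. The gauge is a steel drum of 80 mm diameter lying face up (64 to 88 mm above the counter), with a level stem of 14 mm diameter, 76 mm above the counter, that ends 52 mm from the bore's axis; out of it comes the plunger, ball nose of 12 mm diameter.
- gauge: The dial gauge as a whole (drum, stem, plunger, needle); its frame coincides with the fixture's.
- plunger (a joint): How far the plunger is pushed in (away from the bore), m: 0 = sprung out, nose 23 mm from the bore's axis; stop at 0.0145. Spring 0.5 N at 0, plus 0.07 N per mm. With the spindle home one turn swings it as a sine of the turn by about 9 mm, lowest about 0.0023, highest about 0.0111 (cam's far side at the gauge), each 0.5 mm either way from play in the bore; a hand on the head can shift it as much.
- needle (a joint): Angle of the black needle (40 mm long) on the dial, rad: 400 times plunger. At 0 it points away from the bore along the fixture's x; it turns clockwise seen from above as the plunger is pushed in.
- stand: Fixed wooden block 80 by 210 by 44 mm, origin under its centre, with two holes of 24 mm diameter on its y axis, 65 mm either side of the centre; each holds one spindle by its collar, at random which. A spindle in it has its origin 6 mm above the counter.
- roller_spindle: The other spindle in the stand, to be left there: same shaft and collar, but a straight roller of 42 mm diameter (42 to 72 mm) and a thin round 16 mm head up to 98 mm. Origin at the centre of its lower end.
- pitcher: Steel milk pitcher, 84 mm across, 100 mm tall, a bystander; origin under its centre.
- cup: White cup, 76 mm across, 60 mm tall, a bystander; origin under its centre.
- tamper: Hand tamper standing on its 58 mm base, 78 mm tall, a bystander; origin under its centre.
- screwdriver: Screwdriver lying on the counter, a bystander.
- wrench: Wrench, 150 mm long, lying on the counter, a bystander.
- bean_jar: Glass jar, 84 mm across, 120 mm tall, a bystander; origin under its centre.
- dosing_ring: Low aluminium puck, 62 mm across, 20 mm tall, a bystander; origin under its centre.
There are look-alikes about, which are no part of the job. What is shaped like the cam_spindle but red is not meant.

How it is judged:
By the outcome, as a careful person would: the job done as asked, in the order asked, and still so for the second after the job is handed in, with the robot touching nothing.
It also fails if it takes over 72 s, if anything falls off the work surface, if the arm or the gripper's body presses on something with over 40 N, if the wrist force passes 120 N, or if a joint passes its speed limit or range.

## Working session

There is one attempt and no reset: what is moved stays moved. The work goes in short steps, Python scripts to look and compute and a tool call to move; the robot and the scene stay as the last step left them, time stands still between calls to the robot, and variables do not carry over. Pictures are saved under pics/ and viewed, and the job is handed in when it is done.

Besides the shell and the picture viewer there is one more tool, called after "Emit:" by a JSON object that holds its "name" and its "arguments", one argument or row to a line. arm_command: Moves the arm, as the interface text tells. Its arguments: {"type":"object","properties":{"moves":{"type":"array"},"grip_force":{"type":"number"}},"required":["moves"]}

```bash
mkdir -p pics; ls; python3 - <<'E'
from station import *
import cv2,numpy as np
s=read_state();print(s)
for n in("scene","top"):
    c=capture(n);cv2.imwrite(f"pics/{n}0.png",c["frame"][:,:,::-1]);print(c["intrinsics"],c["pose"],c.keys())
E
```

```text
pics
{'time': 0.0, 'qpos': array([-1.42511375e+00,  2.45784954e-01,  1.55899768e+00, -2.29673340e-05,
        1.33871509e+00, -1.74087898e-01]), 'dq': array([ 0.00036527, -0.00024135,  0.00052676,  0.00092258,  0.00050845,
       -0.00133193]), 'effort': array([ 1.30566947e-03, -4.15831769e+01, -3.14600658e+01,  6.85502286e-02,
        3.30647605e-02, -1.29327404e-04]), 'position': array([ 0.20427396, -0.61662556,  0.3015726 ]), 'tool_rot': array([-9.52599562e-04,  9.87244691e-01,  1.59207454e-01,  2.35596543e-06]), 'ft_force': array([0.69467623, 1.15569597, 0.51023835]), 'ft_torque': array([-0.00261833, -0.02150329, -0.01466345]), 'opening': 0.9984691800291264}
[[462.26930373   0.         322.13525175]
 [  0.         462.26930373 193.65367082]
 [  0.           0.           1.        ]] [[ 0.32933651 -0.52900186  0.782109    1.54739264]
 [ 0.94395966  0.16529139 -0.28569026 -0.35489077]
 [ 0.02185479  0.83236758  0.5537929   0.82748146]
 [ 0.          0.          0.          1.        ]] dict_keys(['frame', 'intrinsics', 'pose'])
[[408.84911959   0.         320.19513385]
 [  0.         408.84911959 196.47788967]
 [  0.           0.           1.        ]] [[-0.06647564  0.97641755 -0.20540143  0.31954432]
 [-0.99777869 -0.06594291  0.00944575  0.00212645]
 [-0.00432178  0.20557308  0.97863222  1.1124571 ]
 [ 0.          0.          0.          1.        ]] dict_keys(['frame', 'intrinsics', 'pose'])
```

View pics/scene0.png

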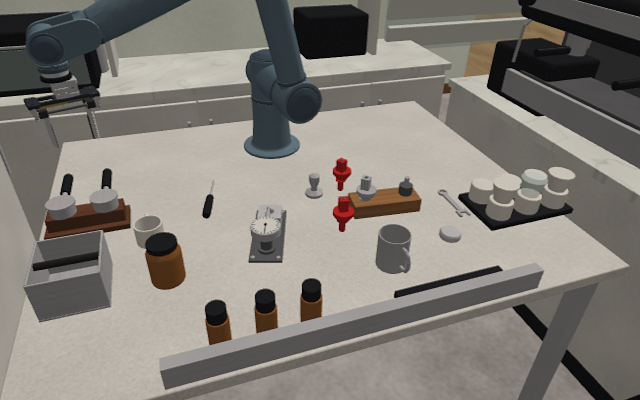

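View pics/top0.png

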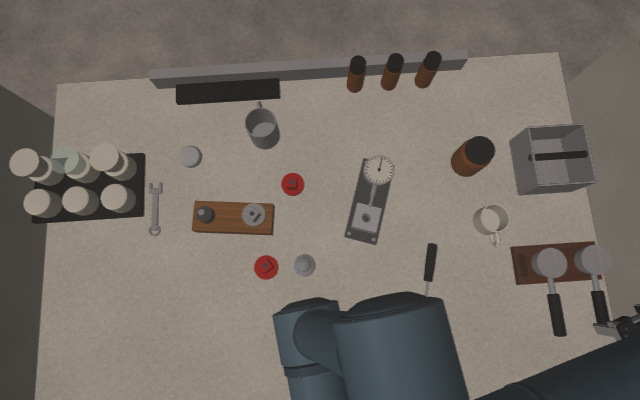

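Top view: the stand is at (233,217), with the cam spindle at (253,214) and the roller at (205,213). Red look-alikes are at (292,184) and (266,267). The fixture bore is near (367,216) and the dial at (379,170). I'll enlarge crops to measure.

```bash
cat > h.py <<'E'
import numpy as np,cv2
from station import *
def ray(c,u,v):
    K=c["intrinsics"];P=c["pose"]
    d=np.array([(u-K[0,2])/K[0,0],-(v-K[1,2])/K[1,1],-1.]);return P[:3,3],P[:3,:3]@d
def onz(c,u,v,z):
    o,d=ray(c,u,v);return (o+d*(z-o[2])/d[2])
def proj(c,p):
    P=c["pose"];q=P[:3,:3].T@(np.array(p)-P[:3,3]);K=c["intrinsics"]
    return np.array([K[0,0]*q[0]/-q[2]+K[0,2],K[1,1]*-q[1]/-q[2]+K[1,2]])
def crop(c,x0,y0,w,h,s,name):
    f=c["frame"][y0:y0+h,x0:x0+w,::-1];cv2.imwrite(name,cv2.resize(f,None,fx=s,fy=s,interpolation=cv2.INTER_CUBIC))
E
python3 - <<'E'
from h import *
c=capture("top");crop(c,185,190,100,60,8,"pics/t_stand.png");crop(c,335,145,75,105,5.7,"pics/t_fix.png")
c=capture("scene");crop(c,340,165,90,60,8,"pics/s_stand.png");crop(c,240,195,60,75,8,"pics/s_fix.png")
E
```

```text
(no output)
```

View pics/t_stand.png

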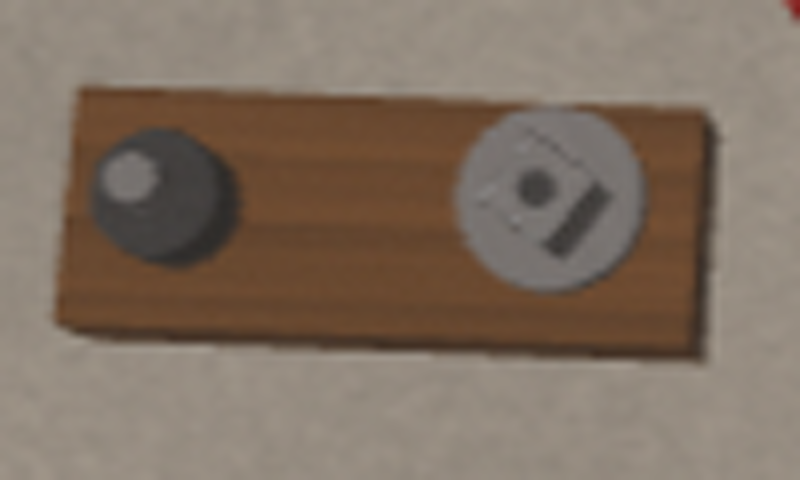

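View pics/t_fix.png

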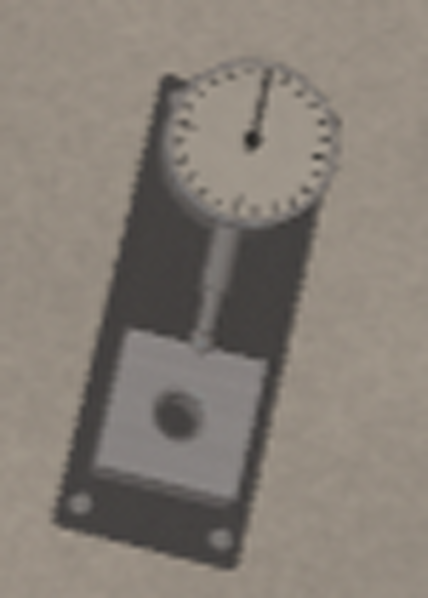

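View pics/s_stand.png

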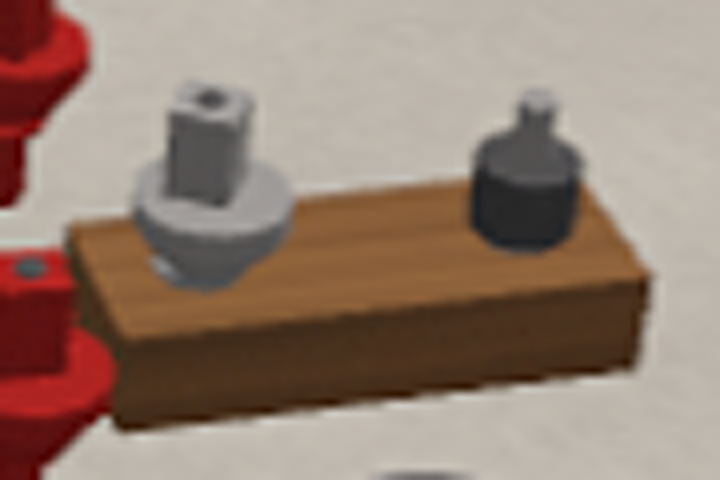

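View pics/s_fix.png

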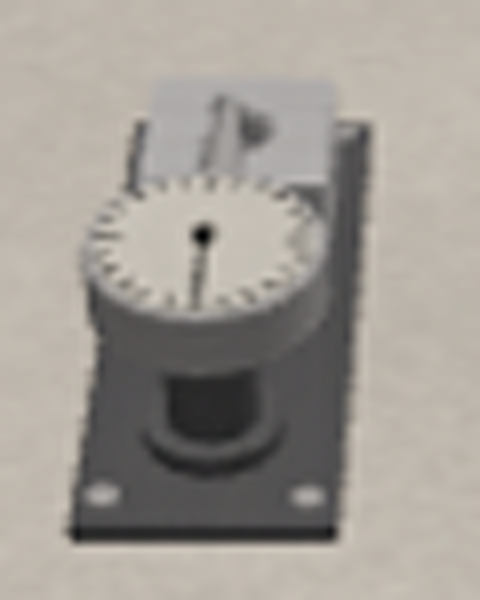

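```bash
python3 - <<'E'
from h import *
t=capture("top");s=capture("scene")
f=lambda x0,y0,k,X,Y:(x0+(X+.5)/k-.5,y0+(Y+.5)/k-.5)
def tri(a,b):
    o1,d1=ray(t,*a);o2,d2=ray(s,*b)
    d1/=np.linalg.norm(d1);d2/=np.linalg.norm(d2)
    A=np.stack([d1,-d2],1);k=np.linalg.lstsq(A,o2-o1,rcond=None)[0]
    p,q=o1+k[0]*d1,o2+k[1]*d2;return (p+q)/2,np.linalg.norm(p-q)
T=lambda X,Y:f(185,190,8,X,Y)
h=T(536,188);print("head",onz(t,*h,.118),tri(h,f(340,165,8,212,97)))
for a in[(530,130),(595,180),(545,245),(480,195)]:print(onz(t,*T(*a),.118))
R=onz(t,*T(549,200),.080);print("rim",R)
# rim by fit
print("red",[onz(t,*p,.1) for p in [(292,184),(266,267)]], "tamper",onz(t,304,265,.078))
F=lambda X,Y:f(335,145,5.7,X,Y)
print("bore",onz(t,*F(179,415),.046),"dial",onz(t,*F(253,140),.090),onz(s,*f(240,195,8,203,235),.09), tri(F(253,140),f(240,195,8,203,235)))
for a in[(130,330),(267,357),(236,498),(95,470)]:print("blk",onz(t,*F(*a),.046))
print("needle tip",onz(t,*F(268,70),.09))
print("stand",[onz(t,*T(*a),.044) for a in[(80,88),(708,108),(697,352),(57,325)]])
E
```

```text
head [0.49797066 0.1641888  0.118     ] (array([0.49814121, 0.16449495, 0.11751926]), np.float64(0.0004750699968335132))
[0.51628106 0.16546033 0.118     ]
[0.49924706 0.14593989 0.118     ]
[0.4800436  0.16199653 0.118     ]
[0.49694537 0.18148998 0.118     ]
rim [0.50062026 0.16635475 0.08      ]
red [array([0.5692949 , 0.06186055, 0.1       ]), array([0.36528789, 0.13617551, 0.1       ])] tamper [0.36487784 0.04413084 0.078     ]
bore [ 0.47903496 -0.12485641  0.046     ] dial [ 0.59605568 -0.16445101  0.09      ] [ 0.59606699 -0.16411548  0.09      ] (array([ 0.59607899, -0.16428297,  0.09005618]), np.float64(0.0003256403857735748))
blk [ 0.52046017 -0.10566695  0.046     ]
blk [ 0.50343783 -0.16807892  0.046     ]
blk [ 0.43891169 -0.14750157  0.046     ]
blk [ 0.45613591 -0.08401405  0.046     ]
needle tip [ 0.62862906 -0.17447395  0.09      ]
stand [array([0.55527545, 0.3270348 , 0.044     ]), array([0.5343793 , 0.11822244, 0.044     ]), array([0.45323739, 0.12530806, 0.044     ]), array([0.47621989, 0.334852  , 0.044     ])]
```

Emit:
{"name": "arm_command", "arguments": {
  "moves": [
    [0,0,-6.24,0,0,0,0.1],
    [0,0,-6.24,0,0,0,0.1],
    [0,0,-6.24,0,0,0,0.1],
    [0,0,-6.24,0,0,0,0.1],
    [0,0,-6.24,0,0,0,0.1]
  ],
  "grip_force": 20
}}

```text
time: 0.72
position: [0.2043, -0.617, 0.3025]
tool_rot: [-0.0, 0.907, 0.421, 0.0]
ft_force: [-0.0, 0.2, 0.2]
opening: 0.684
```

Emit:
{"name": "arm_command", "arguments": {
  "moves": [
    [0,0,0,0.0357,-0.0129,0,0.1],
    [0,0,0,0.0357,-0.0129,0,0.1],
    [0,0,0,0.0357,-0.0129,0,0.1],
    [0,0,0,0.0357,-0.0129,0,0.1],
    [0,0,0,0.0357,-0.0129,0,0.1],
    [0,0,0,0.0357,-0.0129,0,0.1],
    [0,0,0,0.0357,-0.0129,0,0.1],
    [0,0,0,0.0357,-0.0129,0,0.1],
    [0,0,0,0.0357,-0.0129,0,0.1],
    [0,0,0,0.0357,-0.0129,0,0.1],
    [0,0,0,0.0357,-0.0129,0,0.1],
    [0,0,0,0.0357,-0.0129,0,0.1],
    [0,0,0,0.0357,-0.0129,0,0.1],
    [0,0,0,0.0357,-0.0129,0,0.1],
    [0,0,0,0.0357,-0.0129,0,0.1],
    [0,0,0,0.0357,-0.0129,0,0.1],
    [0,0,0,0.0357,-0.0129,0,0.1],
    [0,0,0,0.0357,-0.0129,0,0.1],
    [0,0,0,0.0357,-0.0129,0,0.1],
    [0,0,0,0.0357,-0.0129,0,0.1]
  ]
}}

```text
time: 2.38
position: [0.4718, 0.0957, 0.3029]
tool_rot: [0.0, 0.908, 0.419, 0.0]
ft_force: [0.6, -1.1, 0.3]
opening: 0.55
```

Emit:
{"name": "arm_command", "arguments": {
  "moves": [
    [0,0,0,0,0,0,0.1],
    [0,0,0,0,0,0,0.1]
  ]
}}

```text
time: 2.55
position: [0.4716, 0.0951, 0.3025]
tool_rot: [-0.0, 0.907, 0.421, -0.0]
ft_force: [0.1, -0.7, -0.3]
opening: 0.545
```

```bash
cat >> h.py <<'E'
from scipy.spatial.transform import Rotation as Rn
def delta(target,yaw=None):
    s=read_state();q=s["tool_rot"];R=Rn.from_quat([q[1],q[2],q[3],q[0]]).as_matrix()
    y=np.degrees(np.arctan2(R[1,1],R[0,1]))
    print("t %.2f pos"%s["time"],s["position"].round(4),"yawY %.2f"%y,"tilt",R[:2,2].round(4),"j6 %.1f"%np.degrees(s["qpos"][5]),"F",s["ft_force"].round(2),"T",s["ft_torque"].round(3),"open %.3f"%s["opening"])
    if target is not None: print("tool delta",(R.T@(np.array(target)-s["position"])).round(4))
E
python3 - <<'E'
from h import *
delta([.498,.1643,.182])
c=capture("scene");crop(c,290,80,160,120,5,"pics/s1.png")
E
```

```text
t 2.55 pos [0.4716 0.0951 0.3025] yawY -40.26 tilt [-0.0006 -0.0002] j6 38.1 F [ 0.12 -0.71 -0.35] T [-0.018  0.016  0.029] open 0.545
tool delta [ 0.07   -0.0245  0.1205]
```

View pics/s1.png

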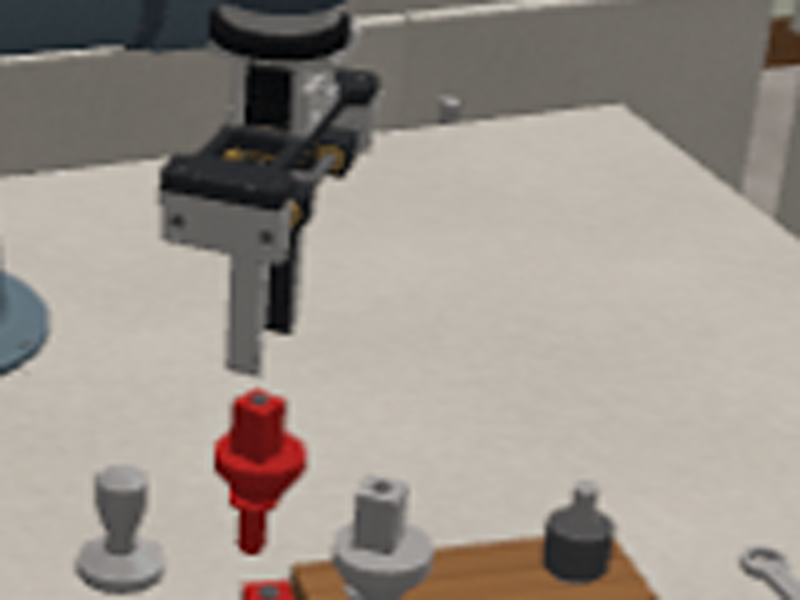

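The fingers are at (250,300) in the crop, above and behind the red decoy. The spindle head at (380,515) has a clear approach. I'll finish the lateral move and go partway down.

Emit:
{"name": "arm_command", "arguments": {
  "moves": [
    [0,0,0,0.0233,-0.0082,0,0.1],
    [0,0,0,0.0233,-0.0082,0,0.1],
    [0,0,0,0.0234,-0.0081,0,0.1],
    [0,0,0,0,0,0,0.1],
    [0,0,0,0,0,0.025,0.1],
    [0,0,0,0,0,0.025,0.1],
    [0,0,0,0,0,0.02,0.1],
    [0,0,0,0,0,0,0.1],
    [0,0,0,0,0,0,0.1]
  ]
}}

```text
time: 3.35
position: [0.4978, 0.1612, 0.2321]
tool_rot: [-0.0, 0.908, 0.418, -0.001]
ft_force: [0.5, -0.9, -0.0]
opening: 0.552
```

```bash
python3 - <<'E'
from h import *
delta([.498,.1643,.182])
c=capture("scene");crop(c,325,110,100,75,8,"pics/s2.png")
c=capture("top");crop(c,200,160,100,75,8,"pics/t2.png")
E
```

```text
t 3.35 pos [0.4978 0.1612 0.2321] yawY -40.59 tilt [-0.0023 -0.0005] j6 46.1 F [ 0.52 -0.93 -0.03] T [-0.003 -0.076  0.003] open 0.552
tool delta [ 0.0025 -0.0018  0.0501]
```

View pics/s2.png

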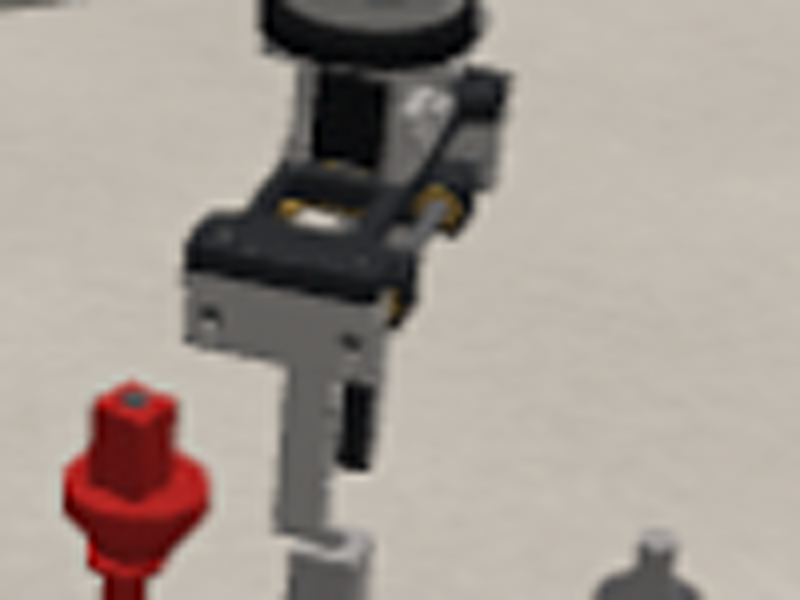

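View pics/t2.png

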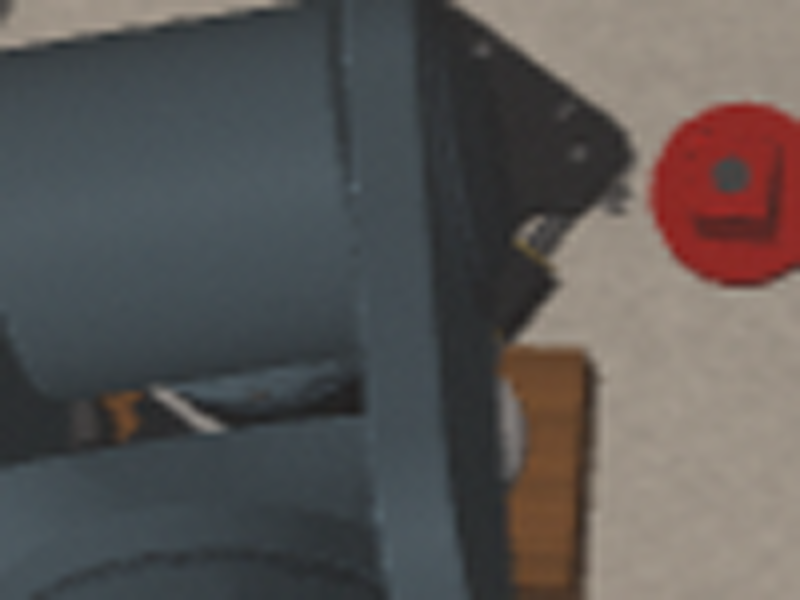

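The fingers straddle the head at (330,550) in the scene crop. The top view is hidden by the arm. I'll correct the small offset, go down and grip.

Emit:
{"name": "arm_command", "arguments": {
  "moves": [
    [0,0,0,0.0025,-0.0018,0,0.1],
    [0,0,0,0,0,0.015,0.1],
    [0,0,0,0,0,0.015,0.1],
    [0,0,0,0,0,0.012,0.1],
    [0,0,0,0,0,0.008,0.1],
    [0,0,0,0,0,0,0.1],
    [0,0,0,0,0,0,0.1]
  ]
}}

```text
time: 4.03
position: [0.4988, 0.1658, 0.1828]
tool_rot: [-0.0, 0.908, 0.419, -0.0]
ft_force: [1.1, 0.2, -0.9]
opening: 0.552
```

```bash
python3 - <<'E'
from h import *
delta([.498,.1643,.182])
c=capture("scene");crop(c,325,130,100,75,8,"pics/s3.png")
E
```

```text
t 4.03 pos [0.4988 0.1658 0.1828] yawY -40.47 tilt [-0.0001 -0.    ] j6 46.5 F [ 1.06  0.2  -0.88] T [-0.045 -0.002 -0.015] open 0.552
tool delta [-0.0016  0.0004  0.0008]
```

View pics/s3.png

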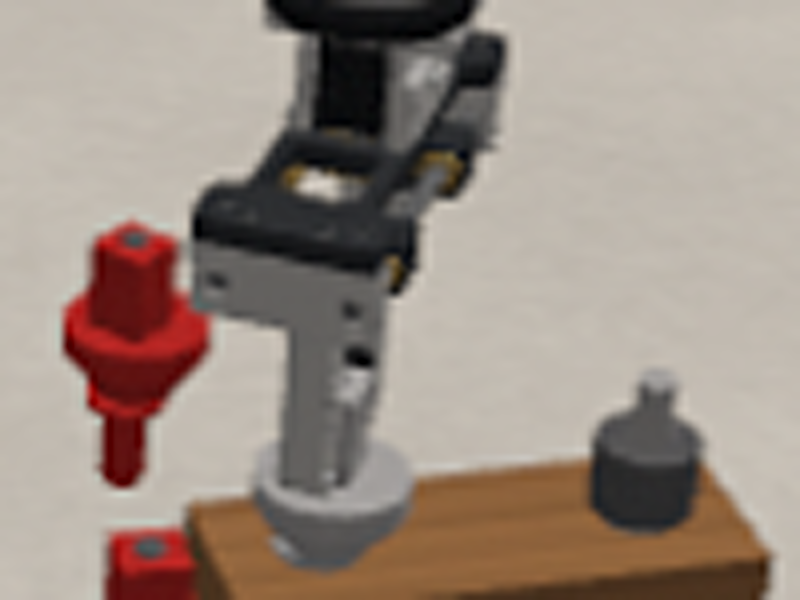

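The fingers are around the head at (330,430), with the tips just above the rim. Closing now.

Emit:
{"name": "arm_command", "arguments": {
  "moves": [
    [0,0,0,-0.001,0,0,-0.3],
    [0,0,0,0,0,0,-0.6],
    [0,0,0,0,0,0,-1],
    [0,0,0,0,0,0,-1],
    [0,0,0,0,0,0,-1],
    [0,0,0,0,0,0,-1],
    [0,0,0,0,0,0,-1]
  ],
  "grip_force": 35
}}

```text
time: 4.67
position: [0.4982, 0.1651, 0.183]
tool_rot: [0.0, 0.908, 0.419, 0.0]
ft_force: [-0.9, 0.6, 2.6]
opening: 0.27
```

```bash
python3 - <<'E'
from h import *
delta(None)
E
```

```text
t 4.67 pos [0.4982 0.1651 0.183 ] yawY -40.48 tilt [0.0004 0.0001] j6 46.4 F [-0.92  0.6   2.6 ] T [ 0.015  0.155 -0.044] open 0.270
```

Emit:
{"name": "arm_command", "arguments": {
  "moves": [
    [0,0,0,0,0,-0.005,-1],
    [0,0,0,0,0,-0.01,-1],
    [0,0,0,0,0,-0.015,-1],
    [0,0,0,0,0,-0.015,-1],
    [0,0,0,0,0,-0.02,-1],
    [0,0,0,0,0,-0.03,-1],
    [0,0,0,0,0,-0.03,-1],
    [0,0,0,0,0,0,-1],
    [0,0,0,0,0,0,-1]
  ]
}}

```text
time: 5.42
position: [0.4983, 0.1651, 0.3087]
tool_rot: [0.0, 0.908, 0.419, 0.001]
ft_force: [-0.7, -0.7, -4.5]
opening: 0.276
```

```bash
python3 - <<'E'
from h import *
delta(None)
c=capture("scene");crop(c,310,60,133,100,6,"pics/s4.png")
E
```

```text
t 5.42 pos [0.4983 0.1651 0.3087] yawY -40.47 tilt [0.0027 0.0003] j6 46.4 F [-0.7  -0.71 -4.54] T [-0.073  0.044 -0.015] open 0.276
```

View pics/s4.png

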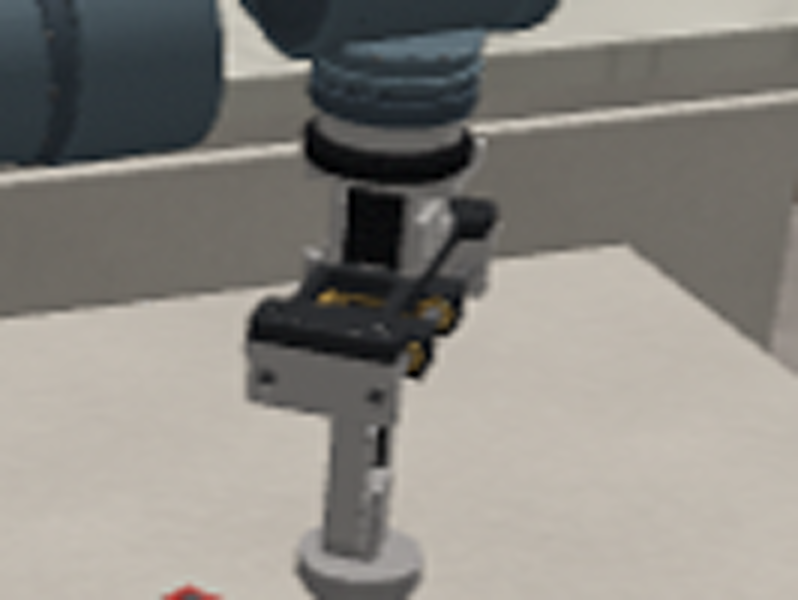

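Held and clear of the stand. Next I move over the bore and turn to a little beyond the expected lowest reading.

Emit:
{"name": "arm_command", "arguments": {
  "moves": [
    [0,0,0,-0.0116,0.0087,0,-1],
    [0,0,0,-0.0233,0.0175,0,-1],
    [0,0,0,-0.0233,0.0175,0,-1],
    [0,0,0,-0.0233,0.0175,0,-1],
    [0,0,0,-0.0233,0.0175,0,-1],
    [0,0,0,-0.0233,0.0175,0,-1],
    [0,0,0,-0.0233,0.0175,0,-1],
    [0,0,0,-0.0233,0.0175,0,-1],
    [0,0,0,-0.0233,0.0175,0,-1],
    [0,0,0,-0.0233,0.0175,0,-1],
    [0,0,0,-0.0117,0.0087,0,-1],
    [0,0,0,0,0,0,-1]
  ]
}}

```text
time: 6.47
position: [0.4783, -0.1279, 0.3043]
tool_rot: [-0.002, 0.909, 0.417, -0.002]
ft_force: [-0.6, 0.9, -4.9]
opening: 0.277
```

Emit:
{"name": "arm_command", "arguments": {
  "moves": [
    [0,0,-7,0,0,0,-1],
    [0,0,-7,0,0,0,-1],
    [0,0,-7,0,0,0,-1],
    [0,0,-7,0,0,0,-1],
    [0,0,-7,0,0,0,-1],
    [0,0,-7,0,0,0,-1],
    [0,0,-7,0,0,0,-1],
    [0,0,-7,0,0,0,-1],
    [0,0,-7,0,0,0,-1],
    [0,0,-7,0,0,0,-1],
    [0,0,-7,0,0,0,-1],
    [0,0,-7,0,0,0,-1],
    [0,0,-7,0,0,0,-1],
    [0,0,-7,0,0,0,-1],
    [0,0,-7,0,0,0,-1],
    [0,0,-7,0,0,0,-1],
    [0,0,-7,0,0,0,-1],
    [0,0,-7,0,0,0,-1],
    [0,0,-7,0,0,0,-1],
    [0,0,-7,0,0,0,-1]
  ]
}}

```text
time: 8.13
position: [0.4788, -0.1244, 0.3048]
tool_rot: [-0.002, -0.086, 0.996, 0.002]
ft_force: [-0.1, 0.2, -5.6]
opening: 0.276
```

Emit:
{"name": "arm_command", "arguments": {
  "moves": [
    [0,0,0,0,0,0,-1],
    [0,0,0,0,0,0,-1]
  ]
}}

```text
time: 8.3
position: [0.4791, -0.1248, 0.3056]
tool_rot: [-0.002, -0.082, 0.997, 0.001]
ft_force: [1.0, 0.4, -5.2]
opening: 0.273
```

```bash
python3 - <<'E'
from h import *
delta([.48,-.1257,.26])
c=capture("scene");crop(c,215,130,133,100,6,"pics/s5.png")
c=capture("top");crop(c,310,150,120,90,6,"pics/t5.png")
E
```

```text
t 8.30 pos [ 0.4791 -0.1248  0.3056] yawY 99.38 tilt [-0.0033  0.0021] j6 -127.1 F [ 0.99  0.39 -5.2 ] T [ 0.103 -0.127  0.032] open 0.273
tool delta [-0.0009 -0.0012  0.0456]
```

View pics/s5.png

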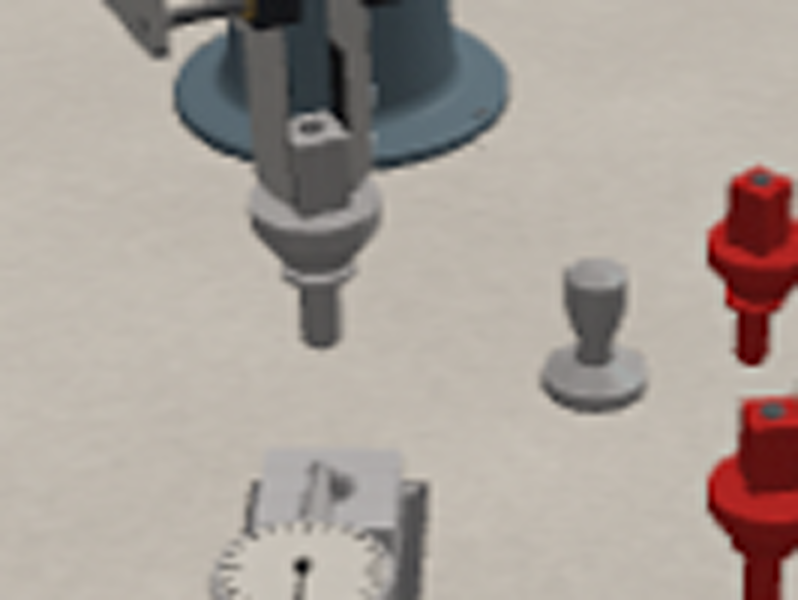

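View pics/t5.png

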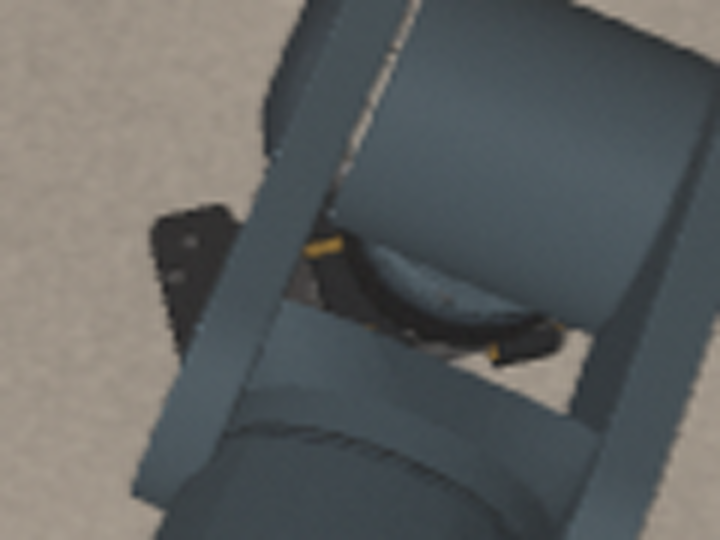

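```bash
python3 - <<'E'
from h import *
delta([.48,-.1257,.26])
s=capture("scene")
f=lambda x0,y0,k,X,Y:(x0+(X+.5)/k-.5,y0+(Y+.5)/k-.5)
hz=.3056-.065
print(proj(s,[.4791,-.1248,hz]),f(215,130,6,314,127),"seen axis at z:",onz(s,*f(215,130,6,314,127),hz))
m=f(215,130,6,319,346)  # shaft bottom front edge
p=proj(s,[.4791,-.1248,hz-.112]);print("bottom pred",p,"seen",m)
# bore from initial scene crop
print("bore proj",proj(s,[.48,-.1257,.046]),"dial",proj(s,[.596,-.1643,.09]))
f0=f(240,195,8,255,128);print("bore seen(part)",f0,onz(s,*f0,.046))
for a in[(152,80),(334,83)]:print("blk back corners",onz(s,*f(240,195,8,*a),.046))
crop(s,255,195,40,30,20,"pics/s6.png")
E
```

```text
t 8.40 pos [ 0.4794 -0.1252  0.3064] yawY 99.41 tilt [-0.0019  0.0012] j6 -127.2 F [-0.23  0.28 -3.92] T [-0.034 -0.129 -0.007] open 0.274
tool delta [-0.0006 -0.0006  0.0464]
[266.5477615  150.43006772] (266.9166666666667, 150.75) seen axis at z: [ 0.48111585 -0.1242857   0.2406    ]
bottom pred [268.34571604 185.96245032] seen (267.75, 187.25)
bore proj [269.33487146 210.27914275] dial [264.86232501 223.93561712]
bore seen(part) (271.4375, 210.5625) [ 0.48317496 -0.1202758   0.046     ]
blk back corners [ 0.4426094  -0.14886048  0.046     ]
blk back corners [ 0.4644121 -0.0858753  0.046    ]
```

View pics/s6.png

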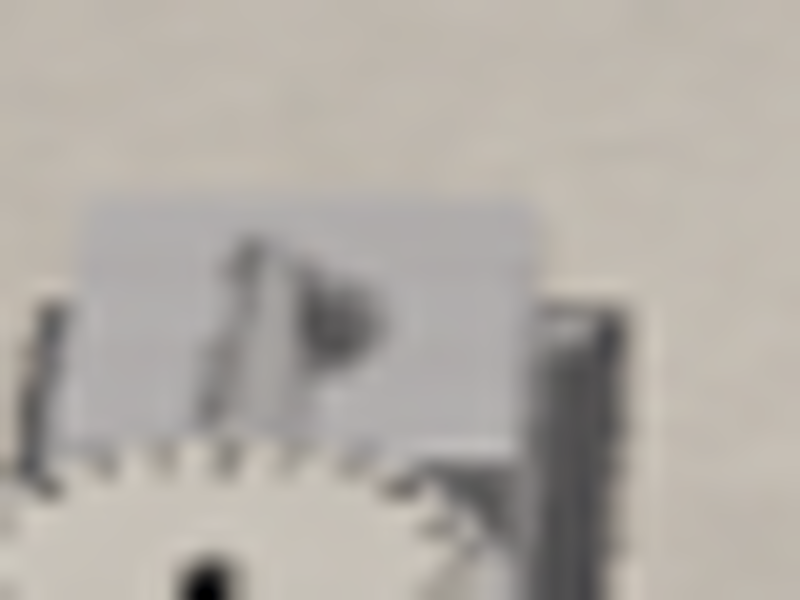

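Head, shaft and bore agree with the state to about 1–2 mm, well inside the chamfer's capture range. Now I go down to just above the mouth.

Emit:
{"name": "arm_command", "arguments": {
  "moves": [
    [0,0,0,-0.0006,-0.0003,0,-1],
    [0,0,0,0,0,0.015,-1],
    [0,0,0,0,0,0.02,-1],
    [0,0,0,0,0,0.02,-1],
    [0,0,0,0,0,0.015,-1],
    [0,0,0,0,0,0.006,-1],
    [0,0,0,0,0,0,-1],
    [0,0,0,0,0,0,-1]
  ]
}}

```text
time: 9.12
position: [0.4807, -0.1261, 0.2322]
tool_rot: [0.0, -0.083, 0.997, -0.0]
ft_force: [-0.2, 0.2, -4.6]
opening: 0.276
```

```bash
python3 - <<'E'
from h import *
delta([.48,-.1253,.185])
s=capture("scene");crop(s,235,145,80,100,6,"pics/s7.png")
E
```

```text
t 9.12 pos [ 0.4807 -0.1261  0.2322] yawY 99.50 tilt [ 0.0005 -0.0002] j6 -127.3 F [-0.19  0.22 -4.6 ] T [ 0.051 -0.149 -0.038] open 0.276
tool delta [0.0006 0.0009 0.0472]
```

View pics/s7.png

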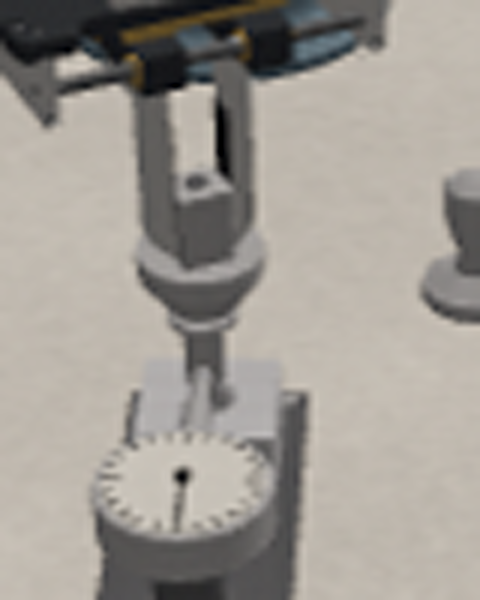

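The shaft centre, column 207, lines up with the projected bore centre, column 206. Lowering gently into the chamfer.

Emit:
{"name": "arm_command", "arguments": {
  "moves": [
    [0,0,0,0.0004,0.0005,0.003,-1],
    [0,0,0,0,0,0.003,-1],
    [0,0,0,0,0,0.003,-1],
    [0,0,0,0,0,0.002,-1],
    [0,0,0,0,0,0.002,-1],
    [0,0,0,0,0,0,-1]
  ]
}}

```text
time: 9.67
position: [0.4797, -0.1254, 0.2181]
tool_rot: [-0.0, -0.083, 0.997, 0.0]
ft_force: [-0.1, 0.4, -5.3]
opening: 0.275
```

```bash
python3 - <<'E'
from h import *
delta([.48,-.1253,.185])
E
```

```text
t 9.67 pos [ 0.4797 -0.1254  0.2181] yawY 99.52 tilt [-0.0009  0.0005] j6 -127.3 F [-0.11  0.45 -5.32] T [ 0.062 -0.182 -0.024] open 0.275
tool delta [-0.0003  0.      0.0331]
```

No contact force, and the foot is about 5 mm into the mouth. Continuing.

Emit:
{"name": "arm_command", "arguments": {
  "moves": [
    [0,0,0,0,0,0.002,-1],
    [0,0,0,0,0,0.002,-1],
    [0,0,0,0,0,0.002,-1],
    [0,0,0,0,0,0.002,-1],
    [0,0,0,0,0,0,-1]
  ]
}}

```text
time: 10.08
position: [0.4797, -0.1254, 0.2101]
tool_rot: [-0.0, -0.083, 0.997, 0.0]
ft_force: [-0.2, 1.0, -5.9]
opening: 0.271
```

```bash
python3 - <<'E'
from h import *
delta([.48,-.1253,.185])
E
```

```text
t 10.08 pos [ 0.4797 -0.1254  0.2101] yawY 99.52 tilt [-0.0008  0.0004] j6 -127.3 F [-0.23  1.05 -5.86] T [ 0.111 -0.134  0.029] open 0.271
tool delta [-0.0003  0.0001  0.0251]
```

Emit:
{"name": "arm_command", "arguments": {
  "moves": [
    [0,0,0,0,0,0.002,-1],
    [0,0,0,0,0,0.003,-1],
    [0,0,0,0,0,0.003,-1],
    [0,0,0,0,0,0.003,-1],
    [0,0,0,0,0,0.002,-1],
    [0,0,0,0,0,0,-1]
  ]
}}

```text
time: 10.58
position: [0.4797, -0.1254, 0.197]
tool_rot: [-0.0, -0.083, 0.997, 0.0]
ft_force: [0.3, 0.2, -5.1]
opening: 0.273
```

```bash
python3 - <<'E'
from h import *
delta([.48,-.1253,.185])
E
```

```text
t 10.58 pos [ 0.4797 -0.1254  0.197 ] yawY 99.52 tilt [-0.0008  0.0004] j6 -127.3 F [ 0.3   0.21 -5.1 ] T [ 0.022 -0.138 -0.019] open 0.273
tool delta [-0.0003  0.0001  0.012 ]
```

Emit:
{"name": "arm_command", "arguments": {
  "moves": [
    [0,0,0,0,0,0.002,-1],
    [0,0,0,0,0,0.002,-1],
    [0,0,0,0,0,0.002,-1],
    [0,0,0,0,0,0.0015,-1],
    [0,0,0,0,0,0.001,-1],
    [0,0,0,0,0,0.001,-1],
    [0,0,0,0,0,0,-1]
  ]
}}

```text
time: 11.17
position: [0.4798, -0.1255, 0.1878]
tool_rot: [-0.0, -0.083, 0.997, 0.0]
ft_force: [-1.1, -0.1, -5.8]
opening: 0.274
```

```bash
python3 - <<'E'
from h import *
delta([.48,-.1253,.185])
s=capture("scene");crop(s,235,155,80,100,6,"pics/s8.png")
E
```

```text
t 11.17 pos [ 0.4798 -0.1255  0.1878] yawY 99.53 tilt [-0.0006  0.0002] j6 -127.3 F [-1.14 -0.1  -5.76] T [0.077 0.007 0.051] open 0.274
tool delta [-0.0003  0.0001  0.0028]
```

View pics/s8.png

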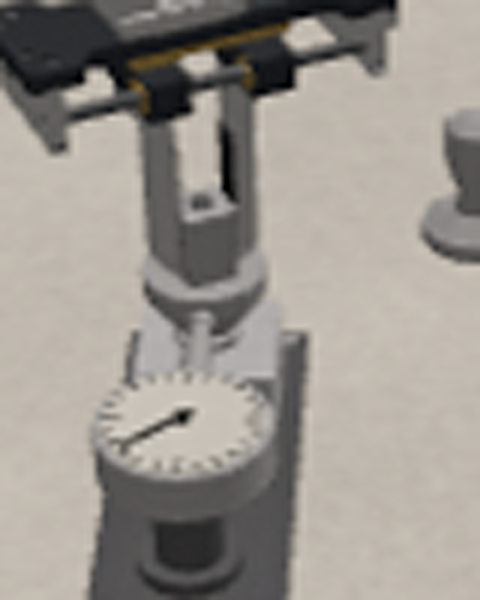

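The cam now rides on the plunger: the needle at (155,430) has swung clockwise. The last ~3 mm goes in small steps, watching the force.

Emit:
{"name": "arm_command", "arguments": {
  "moves": [
    [0,0,0,0,0,0.0007,-1],
    [0,0,0,0,0,0.0007,-1],
    [0,0,0,0,0,0.0006,-1],
    [0,0,0,0,0,0,-1],
    [0,0,0,0,0,0,-1]
  ]
}}

```text
time: 11.63
position: [0.4799, -0.1255, 0.1861]
tool_rot: [-0.0, -0.083, 0.997, 0.0]
ft_force: [-0.9, 0.2, -4.3]
opening: 0.277
```

Emit:
{"name": "arm_command", "arguments": {
  "moves": [
    [0,0,0,0,0,0.0004,-1],
    [0,0,0,0,0,0.0004,-1],
    [0,0,0,0,0,0,-1]
  ]
}}

```text
time: 11.88
position: [0.4799, -0.1255, 0.1853]
tool_rot: [-0.0, -0.083, 0.997, -0.0]
ft_force: [-0.2, 0.5, -5.1]
opening: 0.273
```

```bash
python3 - <<'E'
from h import *
delta([.48,-.1253,.185])
E
```

```text
t 11.88 pos [ 0.4799 -0.1255  0.1853] yawY 99.52 tilt [-0. -0.] j6 -127.3 F [-0.2   0.51 -5.08] T [ 0.141 -0.039 -0.012] open 0.273
tool delta [-0.0001  0.0002  0.0003]
```

Emit:
{"name": "arm_command", "arguments": {
  "moves": [
    [0,0,0,0,0,0.0003,-1],
    [0,0,0,0,0,0.0002,-1],
    [0,0,0,0,0,0,-1]
  ]
}}

```text
time: 12.13
position: [0.48, -0.1256, 0.185]
tool_rot: [0.0, -0.083, 0.997, -0.0]
ft_force: [-1.4, 0.5, -2.5]
opening: 0.274
```

Emit:
{"name": "arm_command", "arguments": {
  "moves": [
    [0,0,0,0,0,0.0003,-1],
    [0,0,0,0,0,0,-1]
  ]
}}

```text
time: 12.3
position: [0.4801, -0.1256, 0.185]
tool_rot: [-0.0, -0.083, 0.997, 0.0]
ft_force: [-2.3, 0.6, 0.3]
opening: 0.274
```

Emit:
{"name": "arm_command", "arguments": {
  "moves": [
    [0,0,0,0,0,0.0003,-1],
    [0,0,0,0,0,0,-1]
  ]
}}

```text
time: 12.47
position: [0.4801, -0.1256, 0.185]
tool_rot: [-0.0, -0.083, 0.997, 0.0]
ft_force: [-4.3, 2.2, 4.8]
opening: 0.275
```

Seated: TCP z stopped at 0.185, exactly the predicted home height (grasp height + 2 mm). I'll ease the pressure and read the needle.

Emit:
{"name": "arm_command", "arguments": {
  "moves": [
    [0,0,0,0,0,-0.0004,-1],
    [0,0,0,0,0,0,-1]
  ]
}}

```text
time: 12.63
position: [0.4801, -0.1256, 0.185]
tool_rot: [0.0, -0.083, 0.997, -0.0]
ft_force: [-3.2, 1.4, 4.1]
opening: 0.273
```

```bash
cat >> h.py <<'E'
from math import radians
def needle(c,save=None,ctr=(.5961,-.1643),fx=-18.4):
    # polar unrolling of the dial plane; returns clockwise angle (deg) from fixture x
    a=np.arange(0,360,1.);r=np.arange(.009,.027,.0005)
    th=np.radians(fx-a)[:,None]
    X=ctr[0]+r*np.cos(th);Y=ctr[1]+r*np.sin(th)
    uv=np.array([[proj(c,(X[i,j],Y[i,j],.09)) for j in range(len(r))] for i in range(len(a))]).astype(np.float32)
    g=cv2.cvtColor(c["frame"],cv2.COLOR_RGB2GRAY).astype(np.float32)
    p=cv2.remap(g,uv[...,0],uv[...,1],cv2.INTER_CUBIC).mean(1)
    d=np.clip(np.median(p)-p,0,None);k=int(d.argmax())
    w=np.array([d[(k+i)%360] for i in range(-12,13)]);w[w<.3*w.max()]=0
    ang=(k+(w*np.arange(-12,13)).sum()/w.sum())%360
    return ang,d.max()
def look(n):
    delta(None)
    c=capture("scene");print("needle %.1f deg (contrast %.0f)"%needle(c));crop(c,235,155,80,100,6,f"pics/{n}.png")
E
python3 - <<'E'
from h import *
look("n0")
E
```

```text
t 12.63 pos [ 0.4801 -0.1256  0.185 ] yawY 99.52 tilt [ 0.0003 -0.0001] j6 -127.3 F [-3.19  1.44  4.14] T [ 0.514  0.652 -0.04 ] open 0.273
needle 59.1 deg (contrast 102)
```

View pics/n0.png

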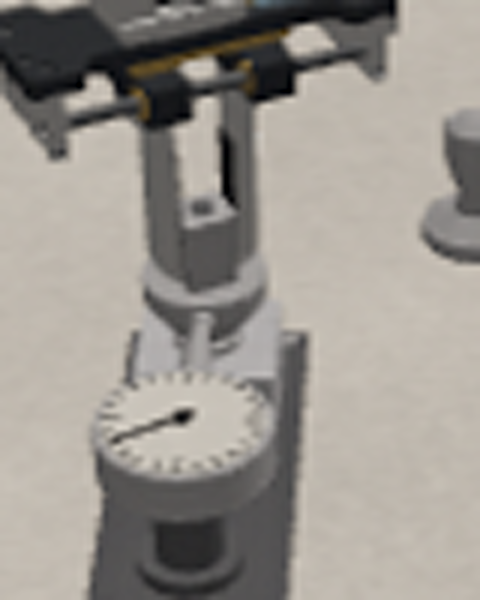

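Needle at 59° (2.6 mm), near the lowest. I'll turn in steps through the minimum and read each one.

Emit:
{"name": "arm_command", "arguments": {
  "moves": [
    [0,0,3,0,0,0,-1],
    [0,0,3,0,0,0,-1],
    [0,0,3,0,0,0,-1],
    [0,0,3,0,0,0,-1],
    [0,0,3,0,0,0,-1],
    [0,0,0,0,0,0,-1],
    [0,0,0,0,0,0,-1]
  ]
}}

```text
time: 13.27
position: [0.4804, -0.1255, 0.185]
tool_rot: [0.001, 0.047, 0.999, 0.0]
ft_force: [-1.9, 3.0, 3.9]
opening: 0.271
```

```bash
python3 - <<'E'
from h import *
look("n1")
E
```

```text
t 13.27 pos [ 0.4804 -0.1255  0.185 ] yawY 84.58 tilt [0.0013 0.0002] j6 -112.4 F [-1.85  3.01  3.91] T [ 0.769  0.206 -0.086] open 0.271
needle 68.0 deg (contrast 108)
```

Emit:
{"name": "arm_command", "arguments": {
  "moves": [
    [0,0,3,0,0,0,-1],
    [0,0,3,0,0,0,-1],
    [0,0,3,0,0,0,-1],
    [0,0,3,0,0,0,-1],
    [0,0,3,0,0,0,-1],
    [0,0,0,0,0,0,-1],
    [0,0,0,0,0,0,-1]
  ]
}}

```text
time: 13.9
position: [0.4803, -0.1255, 0.185]
tool_rot: [0.0, 0.177, 0.984, 0.0]
ft_force: [-1.9, 3.4, 3.8]
opening: 0.274
```

```bash
python3 - <<'E'
from h import *
look("n2")
E
```

```text
t 13.90 pos [ 0.4803 -0.1255  0.185 ] yawY 69.61 tilt [0.001 0.   ] j6 -97.4 F [-1.92  3.43  3.8 ] T [ 0.857  0.179 -0.066] open 0.274
needle 72.2 deg (contrast 101)
```

Emit:
{"name": "arm_command", "arguments": {
  "moves": [
    [0,0,3,0,0,0,-1],
    [0,0,3,0,0,0,-1],
    [0,0,3,0,0,0,-1],
    [0,0,3,0,0,0,-1],
    [0,0,3,0,0,0,-1],
    [0,0,0,0,0,0,-1],
    [0,0,0,0,0,0,-1]
  ]
}}

```text
time: 14.53
position: [0.4803, -0.1256, 0.185]
tool_rot: [0.001, 0.304, 0.953, 0.0]
ft_force: [-0.8, 2.7, 4.9]
opening: 0.273
```

```bash
python3 - <<'E'
from h import *
look("n3")
E
```

```text
t 14.53 pos [ 0.4803 -0.1256  0.185 ] yawY 54.64 tilt [ 0.0011 -0.0001] j6 -82.4 F [-0.77  2.71  4.92] T [ 0.806  0.016 -0.062] open 0.273
needle 87.0 deg (contrast 108)
```

The reading rises this way, so the minimum is near yaw 100° or beyond. I'll go back past it to bracket it, as the wrist allows down to j6 −157°.

Emit:
{"name": "arm_command", "arguments": {
  "moves": [
    [0,0,-5,0,0,0,-1],
    [0,0,-5,0,0,0,-1],
    [0,0,-5,0,0,0,-1],
    [0,0,-5,0,0,0,-1],
    [0,0,-5,0,0,0,-1],
    [0,0,-5,0,0,0,-1],
    [0,0,-5,0,0,0,-1],
    [0,0,-5,0,0,0,-1],
    [0,0,-5,0,0,0,-1],
    [0,0,-5,0,0,0,-1],
    [0,0,-5,0,0,0,-1],
    [0,0,0,0,0,0,-1],
    [0,0,0,0,0,0,-1]
  ]
}}

```text
time: 15.67
position: [0.48, -0.1258, 0.185]
tool_rot: [-0.0, -0.171, 0.985, -0.0]
ft_force: [-2.8, 3.5, 5.5]
opening: 0.275
```

```bash
python3 - <<'E'
from h import *
look("n4")
E
```

```text
t 15.67 pos [ 0.48   -0.1258  0.185 ] yawY 109.69 tilt [-0.0002 -0.0005] j6 -137.5 F [-2.84  3.49  5.48] T [0.755 0.297 0.073] open 0.275
needle 61.1 deg (contrast 112)
```

Emit:
{"name": "arm_command", "arguments": {
  "moves": [
    [0,0,-5,0,0,0,-1],
    [0,0,-5,0,0,0,-1],
    [0,0,-5,0,0,0,-1],
    [0,0,0,0,0,0,-1],
    [0,0,0,0,0,0,-1]
  ]
}}

```text
time: 16.13
position: [0.48, -0.1258, 0.185]
tool_rot: [-0.0, -0.298, 0.955, -0.0]
ft_force: [-1.8, 2.0, 6.5]
opening: 0.276
```

```bash
python3 - <<'E'
from h import *
look("n5")
E
```

```text
t 16.13 pos [ 0.48   -0.1258  0.185 ] yawY 124.70 tilt [-0.0002 -0.0006] j6 -152.5 F [-1.81  2.01  6.49] T [0.765 0.374 0.13 ] open 0.276
needle 69.2 deg (contrast 105)
```

```bash
python3 - <<'E'
import numpy as np
from scipy.optimize import least_squares
y=np.array([99.5,84.6,69.6,54.6,109.7,124.7]);n=np.array([59.1,68,72.2,87,61.1,69.2])
r=least_squares(lambda p:p[0]+101*(1-np.cos(np.radians(y-p[1])))-n,[58,100]);print(r.x,r.fun.round(1))
E
```

```text
[59.96962007 99.00862532] [ 0.9 -4.9  0.8  1.8  0.6  0.8]
```

Fit: minimum at yaw 99°. I go there, confirm, and then turn on clockwise towards the highest.

Emit:
{"name": "arm_command", "arguments": {
  "moves": [
    [0,0,5,0,0,0,-1],
    [0,0,5,0,0,0,-1],
    [0,0,5,0,0,0,-1],
    [0,0,5,0,0,0,-1],
    [0,0,5.7,0,0,0,-1],
    [0,0,0,0,0,0,-1],
    [0,0,0,0,0,0,-1],
    [0,0,0,0,0,0,-1],
    [0,0,0,0,0,0,-1],
    [0,0,0,0,0,0,-1],
    [0,0,0,0,0,0,-1]
  ]
}}

```text
time: 17.1
position: [0.4802, -0.1256, 0.185]
tool_rot: [0.0, -0.078, 0.997, -0.0]
ft_force: [-0.7, 2.8, 5.9]
opening: 0.27
```

```bash
python3 - <<'E'
from h import *
look("n6")
E
```

```text
t 17.10 pos [ 0.4802 -0.1256  0.185 ] yawY 98.94 tilt [ 0.0008 -0.0001] j6 -126.7 F [-0.69  2.81  5.87] T [ 0.809  0.163 -0.069] open 0.270
needle 64.2 deg (contrast 107)
```

Emit:
{"name": "arm_command", "arguments": {
  "moves": [
    [0,0,5,0,0,0,-1],
    [0,0,5,0,0,0,-1],
    [0,0,5,0,0,0,-1],
    [0,0,5,0,0,0,-1],
    [0,0,5,0,0,0,-1],
    [0,0,5,0,0,0,-1],
    [0,0,5,0,0,0,-1],
    [0,0,5,0,0,0,-1],
    [0,0,5,0,0,0,-1],
    [0,0,5,0,0,0,-1],
    [0,0,5,0,0,0,-1],
    [0,0,5,0,0,0,-1],
    [0,0,5,0,0,0,-1],
    [0,0,5,0,0,0,-1],
    [0,0,0,0,0,0,-1]
  ]
}}

```text
time: 18.4
position: [0.4803, -0.1256, 0.185]
tool_rot: [0.001, 0.509, 0.861, 0.0]
ft_force: [0.1, 3.1, 5.9]
opening: 0.274
```

```bash
python3 - <<'E'
from h import *
look("n7")
E
```

```text
t 18.40 pos [ 0.4803 -0.1256  0.185 ] yawY 28.84 tilt [ 0.0012 -0.0001] j6 -56.6 F [0.12 3.14 5.86] T [ 0.798  0.052 -0.033] open 0.274
needle 119.3 deg (contrast 100)
```

Emit:
{"name": "arm_command", "arguments": {
  "moves": [
    [0,0,5,0,0,0,-1],
    [0,0,5,0,0,0,-1],
    [0,0,5,0,0,0,-1],
    [0,0,5,0,0,0,-1],
    [0,0,5,0,0,0,-1],
    [0,0,5,0,0,0,-1],
    [0,0,5,0,0,0,-1],
    [0,0,5,0,0,0,-1],
    [0,0,0,0,0,0,-1]
  ]
}}

```text
time: 19.2
position: [0.4804, -0.1256, 0.185]
tool_rot: [0.001, 0.772, 0.636, 0.001]
ft_force: [0.2, 4.3, 6.0]
opening: 0.276
```

```bash
python3 - <<'E'
from h import *
look("n8")
E
```

```text
t 19.20 pos [ 0.4804 -0.1256  0.185 ] yawY -11.08 tilt [ 0.0015 -0.0002] j6 -16.7 F [0.15 4.3  6.04] T [ 0.773 -0.131 -0.04 ] open 0.276
needle 186.2 deg (contrast 85)
```

Emit:
{"name": "arm_command", "arguments": {
  "moves": [
    [0,0,5,0,0,0,-1],
    [0,0,5,0,0,0,-1],
    [0,0,5,0,0,0,-1],
    [0,0,5,0,0,0,-1],
    [0,0,5,0,0,0,-1],
    [0,0,5,0,0,0,-1],
    [0,0,5,0,0,0,-1],
    [0,0,5,0,0,0,-1],
    [0,0,0,0,0,0,-1]
  ]
}}

```text
time: 20.0
position: [0.4803, -0.1257, 0.185]
tool_rot: [0.0, 0.943, 0.333, 0.0]
ft_force: [0.5, 3.3, 5.0]
opening: 0.273
```

```bash
python3 - <<'E'
from h import *
look("n9")
E
```

```text
t 20.00 pos [ 0.4803 -0.1257  0.185 ] yawY -51.06 tilt [ 0.001  -0.0004] j6 23.3 F [0.47 3.28 5.04] T [ 0.7    0.059 -0.062] open 0.273
needle 241.0 deg (contrast 97)
```

View pics/n9.png

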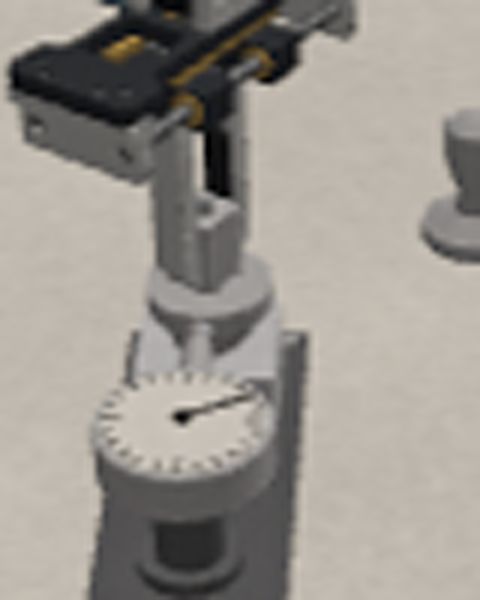

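Emit:
{"name": "arm_command", "arguments": {
  "moves": [
    [0,0,5,0,0,0,-1],
    [0,0,5,0,0,0,-1],
    [0,0,5,0,0,0,-1],
    [0,0,5,0,0,0,-1],
    [0,0,0,0,0,0,-1],
    [0,0,0,0,0,0,-1]
  ]
}}

```text
time: 20.55
position: [0.4803, -0.1258, 0.185]
tool_rot: [0.0, 0.986, 0.166, 0.0]
ft_force: [-0.1, 2.4, 5.6]
opening: 0.275
```

```bash
python3 - <<'E'
from h import *
look("n10")
E
```

```text
t 20.55 pos [ 0.4803 -0.1258  0.185 ] yawY -70.91 tilt [ 0.001  -0.0005] j6 43.1 F [-0.12  2.41  5.55] T [ 0.758  0.131 -0.039] open 0.275
needle 256.4 deg (contrast 104)
```

Emit:
{"name": "arm_command", "arguments": {
  "moves": [
    [0,0,5,0,0,0,-1],
    [0,0,5,0,0,0,-1],
    [0,0,5,0,0,0,-1],
    [0,0,0,0,0,0,-1],
    [0,0,0,0,0,0,-1]
  ]
}}

```text
time: 21.02
position: [0.4803, -0.1257, 0.185]
tool_rot: [0.0, 0.999, 0.036, 0.001]
ft_force: [0.4, 2.4, 5.1]
opening: 0.276
```

```bash
python3 - <<'E'
from h import *
look("n11")
E
```

```text
t 21.02 pos [ 0.4803 -0.1257  0.185 ] yawY -85.88 tilt [ 0.0013 -0.0006] j6 58.1 F [0.41 2.42 5.08] T [ 0.656 -0.121 -0.039] open 0.276
needle 262.6 deg (contrast 93)
```

Emit:
{"name": "arm_command", "arguments": {
  "moves": [
    [0,0,5,0,0,0,-1],
    [0,0,5,0,0,0,-1],
    [0,0,5,0,0,0,-1],
    [0,0,5,0,0,0,-1],
    [0,0,5,0,0,0,-1],
    [0,0,5,0,0,0,-1],
    [0,0,0,0,0,0,-1],
    [0,0,0,0,0,0,-1]
  ]
}}

```text
time: 21.73
position: [0.4802, -0.1259, 0.185]
tool_rot: [0.0, 0.975, -0.224, 0.0]
ft_force: [-0.6, 2.7, 5.6]
opening: 0.277
```

```bash
python3 - <<'E'
from h import *
look("n12")
from scipy.optimize import least_squares
E
```

```text
t 21.73 pos [ 0.4802 -0.1259  0.185 ] yawY -115.89 tilt [ 0.0008 -0.0009] j6 88.1 F [-0.62  2.68  5.65] T [ 0.597  0.029 -0.127] open 0.277
needle 244.9 deg (contrast 105)
```

```bash
python3 - <<'E'
import numpy as np
from scipy.optimize import least_squares
y=np.array([98.9,28.8,-11.1,-51.1,-70.9,-85.9,-115.9,99.5,84.6,69.6,54.6,109.7,124.7]);n=np.array([64.2,119.3,186.2,241,256.4,262.6,244.9,59.1,68,72.2,87,61.1,69.2])
for m in(slice(0,7),slice(0,13)):
  r=least_squares(lambda p:p[0]-p[2]*np.cos(np.radians(y[m]-p[1]))-n[m],[160,100,101]);print(r.x,r.fun.round(1))
E
```

```text
[161.49711053  93.62807756  98.30126036] [-0.6  0.4  0.3  0.8 -0.2 -2.8  2.1]
[160.03378776  95.65739868  99.11015585] [-3.1  1.8  2.4  1.9  0.  -3.5 -0.4  2.  -5.2 -1.2 -1.7  2.8  4.2]
```

Fit over the sweep puts the highest at yaw about −85.5°, and the symmetric readings on both sides agree. I turn back to it and ease the residual forces before release.

Emit:
{"name": "arm_command", "arguments": {
  "moves": [
    [0,0,-5,0,0,0,-1],
    [0,0,-5,0,0,0,-1],
    [0,0,-5,0,0,0,-1],
    [0,0,-5,0,0,0,-1],
    [0,0,-5,0,0,0,-1],
    [0,0,-5.4,0,0,0,-1],
    [0,0,0,0,-0.0003,-0.0004,-1],
    [0,0,0,0,0,0,-1],
    [0,0,0,0,0,0,-1]
  ]
}}

```text
time: 22.53
position: [0.4799, -0.1255, 0.185]
tool_rot: [0.0, 0.999, 0.038, 0.0]
ft_force: [-0.4, 1.6, 3.8]
opening: 0.275
```

```bash
python3 - <<'E'
from h import *
look("n13")
E
```

```text
t 22.53 pos [ 0.4799 -0.1255  0.185 ] yawY -85.69 tilt [ 0.0001 -0.0008] j6 58.0 F [-0.45  1.56  3.82] T [ 0.217 -0.025  0.046] open 0.275
needle 249.1 deg (contrast 103)
```

The reading shifts about 13° with play, as the task warned. I'll check symmetry about this angle with ±40° probes in this relaxed hold.

Emit:
{"name": "arm_command", "arguments": {
  "moves": [
    [0,0,-5,0,0,0,-1],
    [0,0,-5,0,0,0,-1],
    [0,0,-5,0,0,0,-1],
    [0,0,-5,0,0,0,-1],
    [0,0,-5,0,0,0,-1],
    [0,0,-5,0,0,0,-1],
    [0,0,-5,0,0,0,-1],
    [0,0,-5,0,0,0,-1],
    [0,0,0,0,0,0,-1],
    [0,0,0,0,0,0,-1]
  ]
}}

```text
time: 23.42
position: [0.4799, -0.1253, 0.185]
tool_rot: [0.0, 0.927, 0.376, -0.0]
ft_force: [-0.9, 1.7, 3.9]
opening: 0.275
```

```bash
python3 - <<'E'
from h import *
look("n14")
E
```

```text
t 23.42 pos [ 0.4799 -0.1253  0.185 ] yawY -45.88 tilt [-0.0001 -0.0001] j6 18.1 F [-0.86  1.68  3.89] T [0.302 0.003 0.072] open 0.275
needle 220.8 deg (contrast 98)
```

Emit:
{"name": "arm_command", "arguments": {
  "moves": [
    [0,0,5,0,0,0,-1],
    [0,0,5,0,0,0,-1],
    [0,0,5,0,0,0,-1],
    [0,0,5,0,0,0,-1],
    [0,0,5,0,0,0,-1],
    [0,0,5,0,0,0,-1],
    [0,0,5,0,0,0,-1],
    [0,0,5,0,0,0,-1],
    [0,0,5,0,0,0,-1],
    [0,0,5,0,0,0,-1],
    [0,0,5,0,0,0,-1],
    [0,0,5,0,0,0,-1],
    [0,0,5,0,0,0,-1],
    [0,0,5,0,0,0,-1],
    [0,0,5,0,0,0,-1],
    [0,0,5,0,0,0,-1],
    [0,0,0,0,0,0,-1],
    [0,0,0,0,0,0,-1]
  ]
}}

```text
time: 24.97
position: [0.4799, -0.1255, 0.185]
tool_rot: [0.0, 0.952, -0.307, -0.0]
ft_force: [-1.3, 0.1, 2.4]
opening: 0.27
```

```bash
python3 - <<'E'
from h import *
look("n15")
E
```

```text
t 24.97 pos [ 0.4799 -0.1255  0.185 ] yawY -125.71 tilt [-0.0002 -0.0006] j6 98.0 F [-1.28  0.12  2.38] T [-0.004  0.199 -0.081] open 0.270
needle 222.1 deg (contrast 99)
```

Symmetric: 220.8 at +40° and 222.1 at −40°, so the highest is at yaw about −86.3°. I return there and open gently.

Emit:
{"name": "arm_command", "arguments": {
  "moves": [
    [0,0,-5,0,0,0,-1],
    [0,0,-5,0,0,0,-1],
    [0,0,-5,0,0,0,-1],
    [0,0,-5,0,0,0,-1],
    [0,0,-5,0,0,0,-1],
    [0,0,-5,0,0,0,-1],
    [0,0,-5,0,0,0,-1],
    [0,0,-4.4,0,0,0,-1],
    [0,0,0,0,0,-0.0002,-1],
    [0,0,0,0,0,0,-1],
    [0,0,0,0,0,0,-1]
  ],
  "grip_force": 10
}}

```text
time: 25.93
position: [0.4799, -0.1253, 0.185]
tool_rot: [0.0, 1.0, 0.031, -0.0]
ft_force: [0.3, -1.2, 0.0]
opening: 0.277
```

```bash
python3 - <<'E'
from h import *
look("n16")
E
```

```text
t 25.93 pos [ 0.4799 -0.1253  0.185 ] yawY -86.43 tilt [-0.0001 -0.0002] j6 58.7 F [ 0.29 -1.2   0.04] T [-0.089 -0.055  0.075] open 0.277
needle 246.2 deg (contrast 104)
```

Emit:
{"name": "arm_command", "arguments": {
  "moves": [
    [0,0,0,0,0,0,-0.4],
    [0,0,0,0,0,0,-0.2],
    [0,0,0,0,0,0,0],
    [0,0,0,0,0,0,0.1],
    [0,0,0,0,0,0,0.1],
    [0,0,0,0,0,0,0.1]
  ]
}}

```text
time: 26.48
position: [0.4799, -0.1252, 0.1852]
tool_rot: [-0.0, 1.0, 0.032, -0.0]
ft_force: [-1.1, 0.0, -1.0]
opening: 0.545
```

```bash
python3 - <<'E'
from h import *
look("n17")
E
```

```text
t 26.48 pos [ 0.4799 -0.1252  0.1852] yawY -86.38 tilt [-0.0001  0.0001] j6 58.6 F [-1.12  0.03 -0.96] T [ 0.05  -0.054 -0.003] open 0.545
needle 246.2 deg (contrast 104)
```

View pics/n17.png

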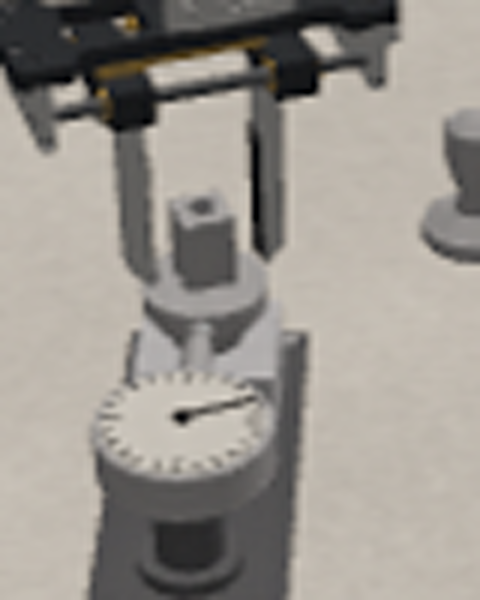

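Released. The needle stays at 246° (10.7 mm) and the spindle is upright. Now I retract straight up.

Emit:
{"name": "arm_command", "arguments": {
  "moves": [
    [0,0,0,0,0,-0.005,0.1],
    [0,0,0,0,0,-0.01,0.1],
    [0,0,0,0,0,-0.02,0.1],
    [0,0,0,0,0,-0.03,0.1],
    [0,0,0,0,0,-0.03,0.1],
    [0,0,0,0,0,-0.03,0.1],
    [0,0,0,0.03,0,0,0.1],
    [0,0,0,0.035,0,0,0.1],
    [0,0,0,0.035,0,0,0.1],
    [0,0,0,0.035,0,0,0.1],
    [0,0,0,0.035,0,0,0.1],
    [0,0,0,0.03,0,0,0.1],
    [0,0,0,0,0,0,0.1],
    [0,0,0,0,0,0,0.1],
    [0,0,0,0,0,0,0.1]
  ]
}}

```text
time: 27.78
position: [0.6791, -0.1126, 0.3107]
tool_rot: [0.0, 0.999, 0.032, -0.0]
ft_force: [-0.4, -1.0, -0.1]
opening: 0.551
```

```bash
python3 - <<'E'
from h import *
look("n18")
c=capture("top");cv2.imwrite("pics/top9.png",c["frame"][:,:,::-1])
c=capture("scene");cv2.imwrite("pics/sc9.png",c["frame"][:,:,::-1]);crop(c,235,155,80,100,6,"pics/n19.png")
# axis upright check: predicted head marker if home
print(proj(c,[.480,-.1255,.12]))
E
```

```text
t 27.78 pos [ 0.6791 -0.1126  0.3107] yawY -86.37 tilt [-0.0002 -0.0001] j6 67.6 F [-0.45 -1.04 -0.08] T [0.054 0.003 0.006] open 0.551
needle 246.2 deg (contrast 104)
[268.30875368 188.75805588]
```

View pics/n19.png

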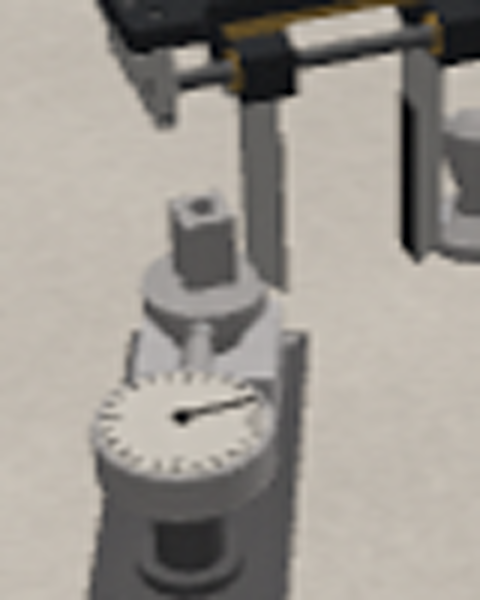

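View pics/top9.png

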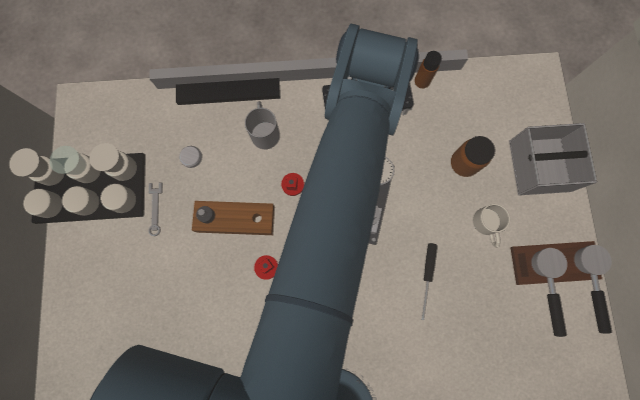

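View pics/sc9.png

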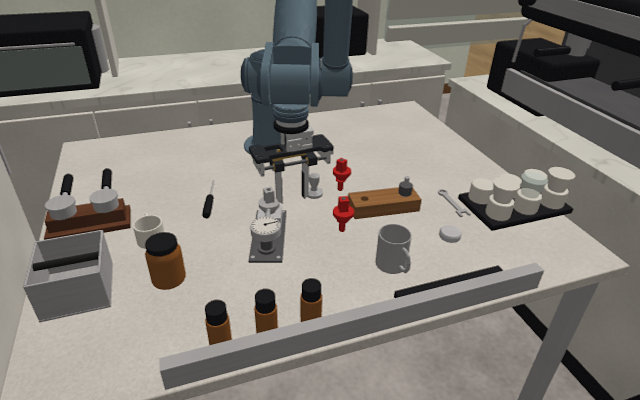

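The head marker is at (268.4,188.9), against (268.3,188.8) predicted for fully home and upright. The needle is unchanged, the roller is still in the stand, and nothing else has moved. Handing in.

```bash
python3 - <<'E'
from station import *
print(sign_off())
E
```

```text
the job is handed in; nothing more can be done
None
```

The cam spindle is fully home and upright in the gauge bore, let go at its highest reading. I handed the job in at about 28 s of the 72 s allowed.

- **Seating:** I lowered it gently until the tool stopped at 0.185 m, exactly the height expected for fully home. Peak force while seating and turning was about 6.5 N. After release the head marker was at (268.4, 188.9), against (268.3, 188.8) predicted for home and upright.
- **Lowest:** I bracketed it first, then stopped about 3–4° from the later best-fit angle. The needle read about 64° (2.8 mm); the smallest reading seen was 59°, and the difference is within the play in the bore.
- **Highest:** I turned on through the highest, went about 30–40° past it on each side to check, and came back. Readings 40° either side were 220.8° and 222.1°, which puts the final angle within about 1° of the top.
- **Final reading:** the needle read 246° (10.7 mm) before release, and the same after release and after the arm had backed away.
- **What disagreed:** at almost the same angle the needle read 263° while my grip pushed the head sideways, and 246–249° once I eased off. That is about the bore play you described.
- **Rest of the counter:** in the last pictures the roller spindle, the red look-alikes and everything else in view looked unmoved. The arm hid the hand tamper from the top camera, so I saw it only in the scene view.

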